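Lock up the parts cabinet

ROBOT

A 7-joint arm with a two-finger parallel gripper is mounted at the origin on the work surface; the furniture and walls round the work are solid. World frame = base frame: x ahead of the robot, y to its left, z up, the work surface at z = 0. Lengths are in m, angles in rad, forces in N, time in s.
With the tool pointing down it reaches from about 0.35 to 0.9 m from the base axis. Payload 8.1 kg.
Tool frame: the origin (TCP) lies on the centre line of the jaws, within the pads' length; the fingertips stand 19 mm ahead of it and the grasp point (between the pads) is the TCP (arm.tip_reach is the distance from the TCP to the fingertips, in m); z points along the fingers, y is the line along which they close (so a half turn about z gives the same grasp; the last joint's range is limited). The gripper opens to 92 mm and grips with 3 to 60 N. Pads are 19 mm wide; open, the fingers measure 130 mm over their backs; the gripper's body (75 mm by 190 mm) begins 47 mm behind the grasp point.
Start: joints at [-1.278, 0.434, 0.025, 1.573, -0.012, 1.134, -0.075], TCP at [0.241, 0.577, 0.246] pointing down, gripper open.
Joint ranges: [-2.62, 2.62], [-0.44, 2.09], [-1.27, 1.32], [0.08, 2.57], [-1.32, 4.46], [0.12, 2], [-2.74, 2.74]. Speed limits (rad/s): [2.22, 2.22, 3.01, 3.01, 3.14, 3.14, 3.14].

INTERFACE

Orientations are given as a rotation vector (axis times angle).
In Python, from cell import arm gives the robot as it stands.
- The arm moves only by the tool arm_command, never from a script. Its argument "targets" is a list that holds one entry, the list of rows, each a list of 6 numbers: the shift along the tool's x, y, z in m, then the turn, a rotation vector about the tool's x, y, z in rad. A call has 1 to 10 rows; each row shifts and turns the commanded pose from where the row before left it, along the tool's axes as they then stand; what a row does not reach is not made up. A row lasts 1/8 s, in which the tool goes at most 62.5 mm and 10.7 degrees, less where a joint would pass 70% of its speed; a pose out of reach is approached as far as the arm can. A call with a gripper value outside its range is refused whole. "jaw" is the finger opening in m, from 0 to 0.0918, set as the call begins (left out, the last holds). The fingers move at their own pace and stop on an object; "newtons" is the grip in N (left out, the last holds). Time passes only in rows, so rows that do not move let the fingers close. It gives the time, the measured TCP pose, the force, the opening and the grip force at its end, in the units of the state.
- arm.observe(): the state, without advancing time (a new reading comes with each control period).
- arm.get_image(name): name is "side" or "top" or "wrist"; returns a dict with "pixels" (400x640x3 uint8, red, green, blue), "z_map" (400x640 float32, m along the optical axis (not along the pixel's ray), 0 where there is no reading), "fx", "fy", "cx", "cy" (pixels), "dist" ([k1, k2, p1, p2, k3] as OpenCV has them; the pictures are not rectified), "xyz" and "rotation" of the camera in the world; the wrist camera has in their place "T_tool_cam" (4x4, takes a point from camera to tool coordinates, whose origin is the TCP and whose axes are the flange's). Camera axes: x right, y down, z forward; pixel columns grow to the right and rows downward; lengths in m; the calibration is good to about 2 mm. A picture is of the moment at which its call begins: read the wrist's pose just before it.
- arm.sign_off(): hands the job in; it is judged then, once.
The state is a dict: "clock": time; "joints": joint angles; "dq": joint speeds; "joint_efforts": joint torques, N m; "position": TCP position; "ee_rot": TCP orientation; "force": force on the tool from outside, world axes, zero at the start; "ft_torque": the same for the moment, N m; "width": opening from 0.0 (shut) to 1.0 (fully open); "gripper_force": force on a finger pad.
Only numpy, scipy, OpenCV 4.12 (cv2) and the standard library are available. Lean on these libraries where they do the work, as an engineer would, in place of code of your own. Each camera call takes 0.05 s, during which the arm holds its last target. There are 200 camera calls.

TASK

Lock up the small grey two-drawer cabinet: push both open drawers fully home with the fingertips, and only then swing the steel locking bar at its left front corner across the drawer fronts by pushing on its outer face, until it is fully shut. Push only: do not grip the drawers or the bar, pick nothing up, and leave the tools and parts lying about where they are.

Things in the scene. Friction and masses are not known exactly. Their poses are not given: they have to be found in the camera images.
- cabinet: low grey steel cabinet fixed to the bench: 140 mm deep (its x), 290 mm wide (its y), 127 mm high, its lower 55 mm a blank plinth. Origin at the centre of its underside; its front is the plane x = -0.070 in its own frame and faces the robot (-x). Its yaw varies by up to about 0.15 rad. Two equal drawers side by side, left at y = +0.0705 and right at y = -0.0705
- drawer_left (a joint): how far the left (+y) drawer is out, m: 0 shut (front flush with the cabinet's front), 0.11 fully out; it slides along the cabinet's x, drags with about 2.5 N and stays where it is left
- drawer_right (a joint): the same for the right (-y) drawer
- front_left (a point): centre of the left drawer's outer face, 100 mm above the bench; moves with the drawer. The front panel is 137 mm wide and spans 63 to 119 mm above the bench; a pull lip 60 mm wide and 3 mm thick juts 9 mm out of it toward the robot, 73 mm above the bench, so push above that. Panel and inner skin are 8 mm thick together; its dark inner face is not to be gripped or pressed
- front_right (a point): the same point on the right drawer
- lock_bar (a joint): angle of the locking bar, rad: 0 shut (bar lies across both drawer fronts, pointing to the cabinet's -y), pi/2 it points straight out toward the robot (cabinet's -x), more than that it is swung outward to the left. Starts at 1.7 to 2.2; stops dead at 0. It turns about the vertical with light friction (about 0.06 N m) and stays where it is left
- bar_hinge (a point): point on the bar's vertical hinge axis, at the bar's mid-height, 111 mm above the bench; in the cabinet's frame x = -0.081, y = +0.150. The bar is a steel strip 288 mm long from here, 22 mm high (100 to 122 mm above the bench), 6 mm thick (its outer face 3 mm from the plane through the axis)
- bar_mid (a point): point on the bar's outer face (the one to push: faces the robot when shut, left when the bar points out), 110 mm from the hinge, 111 mm above the bench; its frame turns with the bar: -x is that face's outward normal, -y runs to the free end. The dark inner face is not to be gripped or pressed. Shut, the outer face stands 14 mm in front of the drawer fronts
- bolt: dark M12 hex bolt, 69 mm long, lying loose in the left drawer (it slides along with it); origin at the middle of its underside
- nut_in: rust-brown M16 hex nut, 28x24x18 mm, lying loose in the right drawer; origin at the centre of its underside
- nut_out: rust-brown hex nut M16, 28x24x18 mm, lying flat on the bench in front of the cabinet; origin at the centre of its underside
- punch: steel centre punch, 113 mm long, 12 mm thick, lying on the bench in front of the cabinet's right half; origin at the middle of its underside
- tape: roll of masking tape lying flat, 96 mm across, 25 mm high, left of the cabinet; origin at the centre of its underside
- mug: white mug, 78 mm across, 97 mm high, standing right of the cabinet; origin at the centre of its underside
- wrench: steel combination wrench, 223 mm long, 43 mm wide, 10 mm thick, lying flat on the rear of the cabinet's top, along its width; origin at the middle of its underside
- offcut: dark square steel tube offcut, 30x90x30 mm, lying on the bench to the right, in front of the cabinet; origin at the centre of its underside

How it is judged:
On the way, in this order (a step that is already met when the one before it is completed fails the run):
1. both drawers are pushed home while the bar is still swung out of their way (value of joint each of drawer_left, drawer_right below 0.005 m and value of joint lock_bar above 1.2 rad), for 0.2 s.
2. the locking bar is swung shut across the drawer fronts (value of joint each of drawer_left, drawer_right below 0.005 m and value of joint lock_bar below 0.06 rad), for 0.2 s.
At the end, for the whole second after the job is handed in: both drawers within 5 mm of fully shut, the locking bar within 0.06 rad of fully shut, the bolt and nut at rest in their drawers, and the tools and parts on the bench and on the cabinet within 20 mm of where they lay (all of step 2 and linear speed of each of bolt, nut_in below 0.02 m/s and distance of each of nut_out, punch, tape, mug, wrench, offcut from where it was at the start of the episode below 0.02 m and height (world z) of each of bolt, nut_in below 0.11 m); the robot touches nothing.
It fails at once if the bar is swung in while a drawer is still out (value of joint lock_bar below 1.2 rad and value of joint any of drawer_left, drawer_right above 0.02 m).
It fails at once if a drawer front is gripped or pressed on its inner face (contact force between the fingers and drawer_left_c2 above 4 N or contact force between the fingers and drawer_right_c2 above 4 N).
It fails at once if the bar is gripped or pressed on its inner face (contact force between the fingers and lock_bar_c1 above 4 N).
It fails at once if the bolt or nut in the drawers is lifted out (height (world z) of any of bolt, nut_in above 0.11 m).
It fails at once if a loose thing on the bench or on the cabinet is lifted, carried or knocked away (distance of any of nut_out, punch, tape, mug, wrench, offcut from where it was at the start of the episode above 0.03 m).
It also fails if it takes over 58 s, if anything falls off the work surface, if the arm or the gripper's body presses on something with over 40 N, if the wrist force passes 120 N, or if a joint passes its speed limit or range.

## Working session

There is one attempt and no reset: what is moved stays moved. The work goes in short steps, Python scripts to look and compute and a tool call to move; the robot and the scene stay as the last step left them, time stands still between calls to the robot, and variables do not carry over. Pictures are saved under pics/ and viewed, at most 10 in all, crops included, and the job is handed in when it is done.

Besides the shell and the picture viewer there is one more tool, called after "Emit:" as name([rows], argument=value, ...), one row to a line, values as JSON. arm_command: Moves the arm, as the interface text tells. Its arguments: {"type":"object","properties":{"targets":{"type":"array","items":{"type":"array","items":{"type":"array","items":{"type":"number"}}}},"jaw":{"type":"number"},"newtons":{"type":"number"}},"required":["targets"]}

```bash
mkdir -p pics; ls; python3 - <<'E'
from cell import arm
import cv2,numpy as np
s=arm.observe();print({k:np.round(v,3) for k,v in s.items()}, arm.tip_reach)
for n in("top","side"):
    d=arm.get_image(n);cv2.imwrite(f"pics/{n}0.png",d["pixels"][:,:,::-1]);np.savez(f"{n}0.npz",**d)
    print(n,d["xyz"],np.round(d["rotation"],3).tolist(),d["fx"],d["cx"],d["cy"],d["dist"])
E
```

```text
pics
{'clock': np.float64(0.0), 'joints': array([-1.278,  0.435,  0.025,  1.574, -0.012,  1.134, -0.075]), 'dq': array([-0.002, -0.001, -0.002,  0.   ,  0.001, -0.001, -0.001]), 'joint_efforts': array([ 1.0000e-03, -6.6786e+01,  9.8500e-01, -3.1446e+01, -6.0000e-02,
        4.3000e-02,  0.0000e+00]), 'position': array([0.241, 0.576, 0.245]), 'ee_rot': array([-6.18e-01, -3.08e+00,  3.00e-03]), 'force': array([ 0.611, -0.087,  0.273]), 'ft_torque': array([ 0.028, -0.024,  0.025]), 'gripper_force': np.float64(0.0), 'width': np.float64(0.999)} 0.019
top [ 0.39324776 -0.00765333  1.08700209] [-2.115, 2.139, -0.188] 390.2976916179845 320.3626269315031 199.29119868240548 [-0.08804212  0.          0.          0.          0.        ]
side [ 0.34578418 -0.95526106  0.83066214] [-2.21, 0.272, -0.119] 476.43630394601735 320.5302640971784 198.88618147289287 [-0.0477282  0.         0.         0.         0.       ]
```

View pics/top0.png

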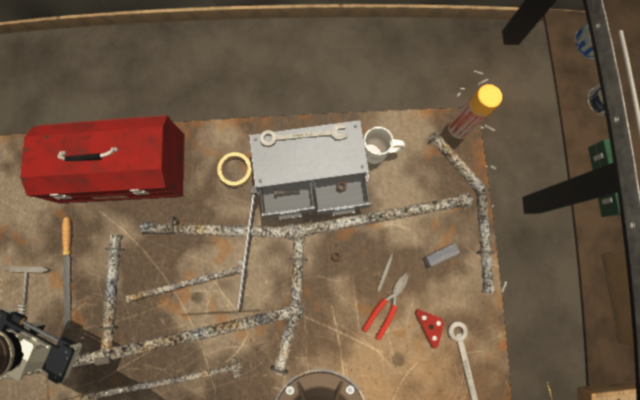

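View pics/side0.png

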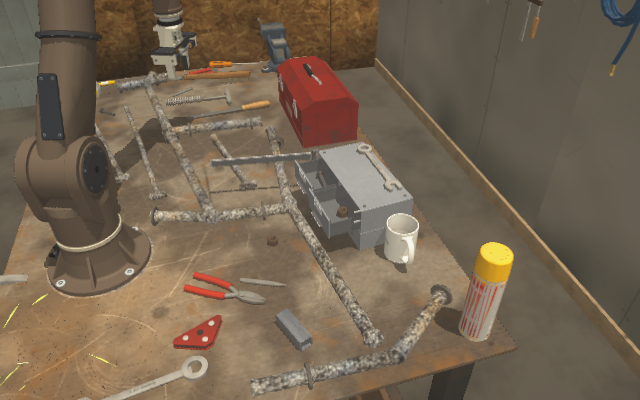

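```bash
cat > h.py <<'E'
import numpy as np,cv2
from scipy.spatial.transform import Rotation as R
def cloud(d):
    h,w=d["z_map"].shape
    u,v=np.meshgrid(np.arange(w),np.arange(h))
    K=np.array([[d["fx"],0,d["cx"]],[0,d["fy"],d["cy"]],[0,0,1]],float)
    p=cv2.undistortPoints(np.stack([u,v],-1).reshape(-1,1,2).astype(np.float64),K,np.array(d["dist"],float)).reshape(h,w,2)
    z=d["z_map"].astype(float)
    c=np.dstack([p[...,0]*z,p[...,1]*z,z])
    P=c@R.from_rotvec(d["rotation"]).as_matrix().T+d["xyz"]
    P[z==0]=np.nan
    return P
E
python3 - <<'E'
from h import *
P=cloud(np.load("top0.npz"))
z=P[...,2]
# height map picture, world top view: 1px=1.25mm, x up, y left
m=np.isfinite(z)&(z>0.003)&(z<0.2)
im=np.zeros((520,720,3),np.uint8)
X=P[m]
r=(520-(X[:,0]-0.2)*800).astype(int);c=(360-X[:,1]*800).astype(int)
ok=(r>=0)&(r<519)&(c>=0)&(c<719)
col=cv2.applyColorMap((X[:,2]/0.15*255).clip(0,255).astype(np.uint8)[:,None],cv2.COLORMAP_JET)[:,0]
for dr in(0,1):
  for dc in(0,1): im[r[ok]+dr,c[ok]+dc]=col[ok]
for k in range(0,8): cv2.putText(im,f"x{.2+.1*k:.1f}",(0,520-80*k),0,.4,(255,255,255));
for k in range(-4,5): cv2.putText(im,f"y{k*.1:.1f}",(360-80*k,515),0,.4,(255,255,255)); im[:, min(max(360-80*k,0),719)]|=60
for k in range(7): im[min(519,520-80*k)]|=60
cv2.imwrite("pics/hm.png",im)
E
```

```text
(no output)
```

View pics/hm.png

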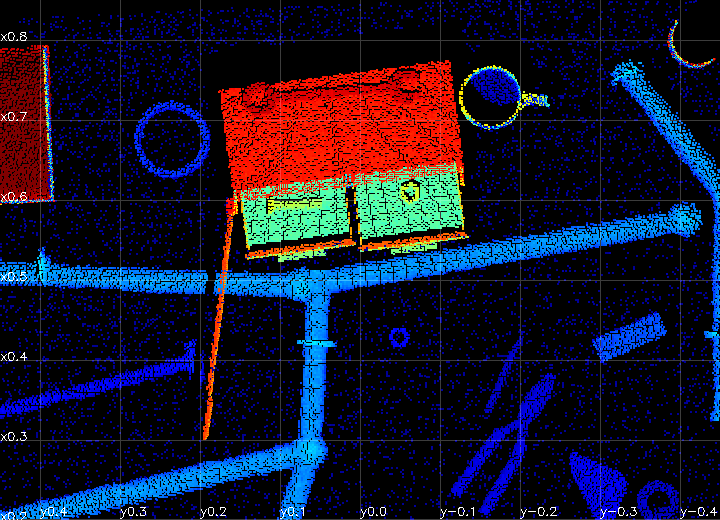

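The overhead view shows the cabinet at about px (310,160), with both drawers open toward the robot. The bar runs from px (255,190) to (240,310), pointing at the robot. The height map agrees: the bar goes from about (0.60,0.16) to (0.30,0.195).

```bash
python3 - <<'E'
from h import *
P=cloud(np.load("top0.npz")).reshape(-1,3)
P=P[np.isfinite(P[:,2])]
x,y,z=P.T
t=P[(z>.118)&(z<.136)&(x>.6)&(x<.8)&(y<.2)&(y>-.15)&~((x<.61)&(y>.15))]
# front/back edges fit -> yaw: use per-column extremes
def edge(Q,along,val,f,lo,hi,n):
    b=np.linspace(lo,hi,n);o=[]
    for a,c in zip(b[:-1],b[1:]):
        s=Q[(Q[:,along]>=a)&(Q[:,along]<c)]
        if len(s)>3:o.append(((a+c)/2,f(s[:,val])))
    o=np.array(o)
    from numpy.polynomial import polynomial as pp
    k=np.polyfit(*o.T,1)
    r=o[:,1]-np.polyval(k,o[:,0]);g=abs(r)<.004;return np.polyfit(*o[g].T,1),r[g].std()
fr=edge(t,1,0,np.min,-.10,.15,26);print("front edge",fr)
bk=edge(t,1,0,np.max,-.10,.15,26);print("back",bk)
l=edge(t,0,1,np.max,.66,.72,10);r=edge(t,0,1,np.min,.66,.72,10);print("L",l,"R",r)
print("rect",cv2.minAreaRect(t[:,:2].astype(np.float32)))
yaw=np.mean([np.arctan(-fr[0][0]),np.arctan(-bk[0][0])])
print("yaw",yaw,"topz",np.median(t[:,2]))
(cx,cy),_,_=cv2.minAreaRect(t[:,:2].astype(np.float32))
for _ in range(1):
    c,s=np.cos(yaw),np.sin(yaw);Rw=np.array([[c,-s],[s,c]])
    L=(t[:,:2]-[cx,cy])@Rw
    lo=np.percentile(L,.7,0);hi=np.percentile(L,99.3,0);print("ext",lo,hi)
# bar
b=P[(z>.1)&(z<.13)&(x<.585)&(x>.28)&(y>.15)&(y<.23)]
m=b.mean(0);u,sv,vt=np.linalg.svd(b[:,:2]-m[:2],full_matrices=False);d=vt[0]*np.sign(-vt[0][0])
pr=(b[:,:2]-m[:2])@d;print("bar dir",d,"mean",m,"end",m[:2]+d*pr.max(),"width",np.ptp((b[:,:2]-m[:2])@vt[1]),len(b))
f=P[(z>.11)&(z<.127)&(x<.6)&(x>.5)&(y<.145)&(y>-.14)]
F=(f[:,:2]-[cx,cy])@Rw
for n,g in(("L",F[:,1]>0),("R",F[:,1]<0)):
    print(n,np.percentile(F[g],[2,10,50,90,98],axis=0).round(4).tolist(),g.sum())
E
```

```text
front edge (array([-0.13008773,  0.61953684]), np.float64(0.0006646061961529311))
back (array([-0.13427737,  0.76035855]), np.float64(0.0010081984425613568))
L (array([0.12720338, 0.0817609 ]), np.float64(0.0006997956133252375)) R (array([ 0.15863743, -0.23134118]), np.float64(0.000581521882909894))
rect ((0.6794686913490295, 0.022642359137535095), (0.15778890252113342, 0.29154714941978455), 7.182127475738525)
yaw 0.13142011825440275 topz 0.12809676397185588
ext [-0.06220344 -0.14364008] [0.07659862 0.14290139]
bar dir [-0.99343642  0.11438562] mean [0.44335727 0.17782711 0.1184701 ] end [0.30168806 0.19413909] width 0.009806317061576452 436
L [[-0.1359, 0.0061], [-0.135, 0.016], [-0.1323, 0.0709], [-0.1283, 0.1232], [-0.1275, 0.1357]] 188
R [[-0.1455, -0.1339], [-0.1446, -0.1236], [-0.1416, -0.0705], [-0.1379, -0.0176], [-0.1371, -0.0071]] 180
```

Emit:
arm_command([
  [[0,0,0,0,0,-0.176],[0,0,0,0,0,-0.176],[0,0,0,0,0,-0.176],[-0.015,-0.045,0,0,0,0],[-0.015,-0.045,0,0,0,0],[-0.015,-0.045,0,0,0,0],[-0.015,-0.045,0,0,0,0],[-0.015,-0.045,0,0,0,0],[-0.015,-0.045,0,0,0,0],[-0.015,-0.045,0,0,0,0]],
], jaw=0, newtons=10)

```text
clock: 1.35
position: [0.387, 0.2767, 0.2456]
ee_rot: [0.207, -3.135, 0.0]
force: [0.2, 0.2, -0.7]
width: 0.01
gripper_force: 0.0
```

Emit:
arm_command([
  [[-0.015,-0.045,0,0,0,0],[-0.015,-0.045,0,0,0,0],[-0.015,-0.045,0,0,0,0],[-0.015,-0.045,0,0,0,0],[-0.015,-0.045,0,0,0,0],[0,0,0,0,0,0],[0,0,0,0,0,0]],
])

```text
clock: 2.22
position: [0.4902, 0.0656, 0.2454]
ee_rot: [0.207, -3.134, -0.001]
force: [-0.6, 0.1, 0.8]
width: 0.008
gripper_force: 0.0
```

```bash
cat > st.py <<'E'
from cell import arm
from h import *
C=np.array([.6866,.0236]);yaw=.131
def st():
    s=arm.observe();p=np.array(s["position"]);M=R.from_rotvec(s["ee_rot"]).as_matrix()
    c,n=np.cos(yaw),np.sin(yaw);Rw=np.array([[c,-n],[n,c]])
    print("t",s["clock"],"p",p.round(4),"cab",((p[:2]-C)@Rw).round(4),"toolx deg",np.degrees(np.arctan2(M[1,0],M[0,0])).round(1),"z",M[:,2].round(3),"F",np.round(s["force"],1),"j",np.round(s["joints"],2),"w",s["width"])
if __name__=="__main__": st()
E
python3 st.py
```

```text
t 2.225 p [0.4902 0.0656 0.2454] cab [-0.1893  0.0673] toolx deg -172.4 z [-0.001  0.    -1.   ] F [-0.6  0.1  0.8] j [-0.39  0.22  0.18  1.89 -0.05  1.03  1.51] w 0.007628373795187744
```

Emit:
arm_command([
  [[0,0,0.036,0,0,0],[0,0,0.036,0,0,0],[0,0,0.036,0,0,0],[0,0,0.034,0,0,0],[0,0,0,0,0,0],[-0.015,0,0,0,0,0],[-0.01,0,0,0,0,0],[-0.01,0,0,0,0,0],[-0.01,0,0,0,0,0],[-0.01,0,0,0,0,0]],
])

```text
clock: 3.48
position: [0.5453, 0.0724, 0.1038]
ee_rot: [0.207, -3.134, -0.0]
force: [-2.4, -0.6, 1.8]
width: 0.002
gripper_force: 1.5
```

```bash
python3 st.py
```

```text
t 3.475 p [0.5453 0.0724 0.1038] cab [-0.1337  0.0668] toolx deg -172.4 z [-0.001 -0.    -1.   ] F [-2.4 -0.6  1.8] j [-0.34  0.48  0.15  1.92 -0.1   0.75  1.57] w 0.0018282602638385124
```

Pushing with about 2.5 N. Shut should be at a cabinet-frame x of about -0.0795, so 54 mm to go.

Emit:
arm_command([
  [[-0.01,0,0,0,0,0],[-0.01,0,0,0,0,0],[-0.01,0,0,0,0,0],[-0.01,0,0,0,0,0],[-0.006,0,0,0,0,0],[-0.003,0,0,0,0,0],[0,0,0,0,0,0]],
])

```text
clock: 4.35
position: [0.5942, 0.0789, 0.1038]
ee_rot: [-0.207, 3.134, 0.0]
force: [0.9, -0.0, 0.2]
width: 0.009
gripper_force: 0.0
```

Emit:
arm_command([
  [[-0.002,0,0,0,0,0],[-0.002,0,0,0,0,0],[0,0,0,0,0,0]],
])

```text
clock: 4.72
position: [0.5977, 0.0794, 0.1037]
ee_rot: [-0.207, 3.135, 0.0]
force: [-1.4, 0.9, 0.1]
width: 0.006
gripper_force: 1.0
```

```bash
python3 st.py
```

```text
t 4.725 p [0.5977 0.0794 0.1037] cab [-0.0809  0.0669] toolx deg -172.4 z [ 0.  0. -1.] F [-1.4  0.9  0.1] j [-0.33  0.55  0.15  1.79 -0.11  0.81  1.58] w 0.005673042242798836
```

Emit:
arm_command([
  [[-0.002,0,0,0,0,0],[-0.002,0,0,0,0,0],[0,0,0,0,0,0]],
])

```text
clock: 5.1
position: [0.5976, 0.0794, 0.1033]
ee_rot: [0.207, -3.127, 0.0]
force: [-17.0, -1.9, 12.1]
width: 0.005
gripper_force: 8.6
```

Emit:
arm_command([
  [[0.02,0,0,0,0,0],[0.04,0,0,0,0,0],[0.04,0,0,0,0,0],[0.018,0,0,0,0,0],[0,-0.046,0,0,0,0],[0,-0.046,0,0,0,0],[0,-0.046,0,0,0,0],[0,0,0,0,0,0]],
])

```text
clock: 6.1
position: [0.5037, -0.0768, 0.1041]
ee_rot: [-0.198, 3.133, -0.003]
force: [-0.1, 0.8, 0.4]
width: 0.005
gripper_force: 0.0
```

```bash
python3 st.py; python3 - <<'E'
from cell import arm
from h import *
d=arm.get_image("top");P=cloud(d)
import cv2
cv2.imwrite("pics/top1.png",cv2.resize(d["pixels"][90:330,200:480,::-1],None,fx=2.5,fy=2.5))
E
```

```text
t 6.1 p [ 0.5037 -0.0768  0.1041] cab [-0.1945 -0.0757] toolx deg -172.8 z [ 0.002 -0.002 -1.   ] F [-0.1  0.8  0.4] j [-0.08  0.42  0.17  2.02 -0.1   0.7   1.85] w 0.004937292934064997
```

View pics/top1.png

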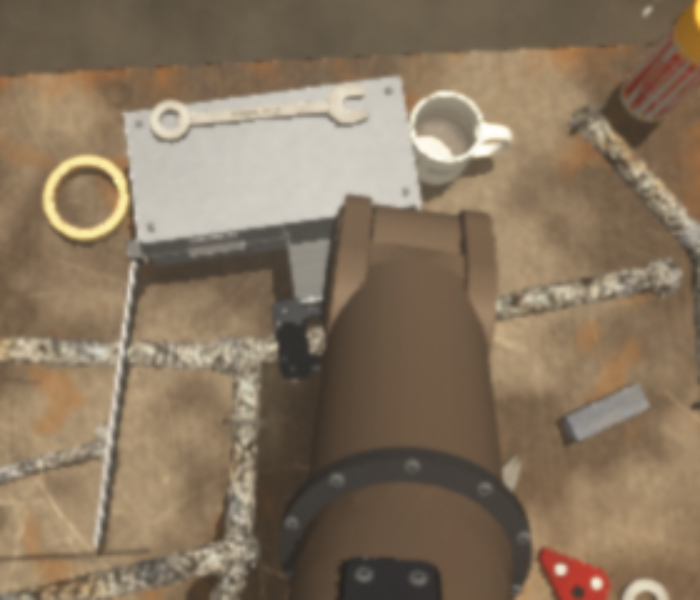

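The left drawer is flush (front at px (210,245)) and the bar hasn't moved (px (130,270) to (100,550)). The right drawer is still out. Pushing it next.

Emit:
arm_command([
  [[-0.02,0,0,0,0,0],[-0.01,0,0,0,0,0],[-0.01,0,0,0,0,0],[-0.01,0,0,0,0,0],[-0.01,0,0,0,0,0],[-0.01,0,0,0,0,0],[-0.01,0,0,0,0,0],[-0.01,0,0,0,0,0],[-0.01,0,0,0,0,0],[0,0,0,0,0,0]],
])

```text
clock: 7.4
position: [0.6037, -0.0595, 0.1041]
ee_rot: [-0.207, 3.132, -0.001]
force: [-0.4, -0.0, 0.0]
width: 0.005
gripper_force: 0.0
```

Emit:
arm_command([
  [[-0.006,0,0,0,0,0],[-0.004,0,0,0,0,0],[-0.002,0,0,0,0,0],[-0.002,0,0,0,0,0],[0,0,0,0,0,0]],
])

```text
clock: 8.02
position: [0.6156, -0.0578, 0.1037]
ee_rot: [0.207, -3.134, 0.0]
force: [-3.9, -2.2, 1.5]
width: 0.001
gripper_force: 1.7
```

```bash
python3 st.py
```

```text
t 8.025 p [ 0.6156 -0.0578  0.1037] cab [-0.081  -0.0714] toolx deg -172.4 z [-0. -0. -1.] F [-3.9 -2.2  1.5] j [-0.11  0.57  0.17  1.75 -0.12  0.83  1.82] w 0.0011612438780255786
```

Emit:
arm_command([
  [[-0.002,0,0,0,0,0],[-0.002,0,0,0,0,0],[0,0,0,0,0,0]],
])

```text
clock: 8.4
position: [0.6155, -0.0577, 0.1033]
ee_rot: [0.205, -3.127, -0.001]
force: [-17.7, -2.8, 13.6]
width: 0.006
gripper_force: 9.6
```

Emit:
arm_command([
  [[0.02,0,0,0,0,0],[0.04,0,0,0,0,0],[0.02,0,-0.02,0,0,0],[0,0,-0.03,0,0,0],[0,0,-0.03,0,0,0],[0,0,-0.02,0,0,0],[0,0,0,0,0,0]],
])

```text
clock: 9.28
position: [0.542, -0.0671, 0.2053]
ee_rot: [-0.208, 3.13, 0.0]
force: [0.5, -0.1, -0.3]
width: 0.01
gripper_force: 0.0
```

```bash
python3 st.py
```

```text
t 9.275 p [ 0.542  -0.0671  0.2053] cab [-0.1552 -0.071 ] toolx deg -172.4 z [ 0.005  0.    -1.   ] F [ 0.5 -0.1 -0.3] j [-0.12  0.34  0.19  1.84 -0.08  0.97  1.81] w 0.009979210275382715
```

Emit:
arm_command([
  [[0,0,0,0,0,0.182],[0,0,0,0,0,0.182],[0,0,0,0,0,0.182],[0,0,0,0,0,0.182],[0,0,0,0,0,0.182],[0,0,0,0,0,0.182],[0,0,0,0,0,0.182],[0,0,0,0,0,0.182],[0,0,0,0,0,0.182],[0,0,0,0,0,0.182]],
])

```text
clock: 10.52
position: [0.5403, -0.0671, 0.2026]
ee_rot: [-2.353, -2.081, 0.001]
force: [-0.7, -0.8, -0.1]
width: 0.008
gripper_force: 0.0
```

Emit:
arm_command([
  [[0.038,-0.016,0,0,0,0],[0.038,-0.016,0,0,0,0],[0.038,-0.016,0,0,0,0],[0.038,-0.016,0,0,0,0],[0.038,-0.016,0,0,0,0],[0.038,-0.016,0,0,0,0],[0.038,-0.016,0,0,0,0],[0,0,0,0,0,0],[0,0,0,0,0,0]],
])

```text
clock: 11.65
position: [0.4602, 0.2094, 0.2031]
ee_rot: [2.347, 2.088, -0.001]
force: [0.7, -0.1, 0.1]
width: 0.004
gripper_force: 0.0
```

```bash
python3 st.py
```

```text
t 11.65 p [0.4602 0.2094 0.2031] cab [-0.2002  0.2138] toolx deg 83.3 z [-0.    -0.001 -1.   ] F [ 0.7 -0.1  0.1] j [-0.96  0.3   0.55  1.95 -0.19  0.94 -0.44] w 0.0038880791524187968
```

Emit:
arm_command([
  [[0,0,0.03,0,0,0],[0,0,0.03,0,0,0],[0,0,0.03,0,0,0],[0,0,0,0,0,0],[-0.01,0,0,0,0,0],[-0.005,0,0,0,0,0],[-0.005,0,0,0,0,0],[0,0,0,0,0,0]],
])

```text
clock: 12.65
position: [0.4581, 0.1896, 0.1142]
ee_rot: [-2.348, -2.087, -0.001]
force: [0.7, 0.1, 0.8]
width: 0.005
gripper_force: 0.0
```

Emit:
arm_command([
  [[-0.013,-0.0006,0,0,0,-0.1],[-0.013,-0.0006,0,0,0,-0.1],[-0.013,-0.0006,0,0,0,-0.1],[-0.013,-0.0006,0,0,0,-0.1],[0,0,0,0,0,0]],
])

```text
clock: 13.28
position: [0.4575, 0.1376, 0.114]
ee_rot: [1.889, 2.51, 0.001]
force: [-0.3, 0.5, -0.0]
width: 0.006
gripper_force: 0.0
```

```bash
python3 st.py; python3 - <<'E'
from cell import arm
import cv2
d=arm.get_image("top")
cv2.imwrite("pics/top2.png",cv2.resize(d["pixels"][90:330,200:480,::-1],None,fx=2.5,fy=2.5))
E
```

```text
t 13.275 p [0.4575 0.1376 0.114 ] cab [-0.2123  0.1429] toolx deg 106.1 z [ 0.  0. -1.] F [-0.3  0.5 -0. ] j [-0.71  0.38  0.39  2.1  -0.22  0.7   0.11] w 0.006104374974509722
```

View pics/top2.png

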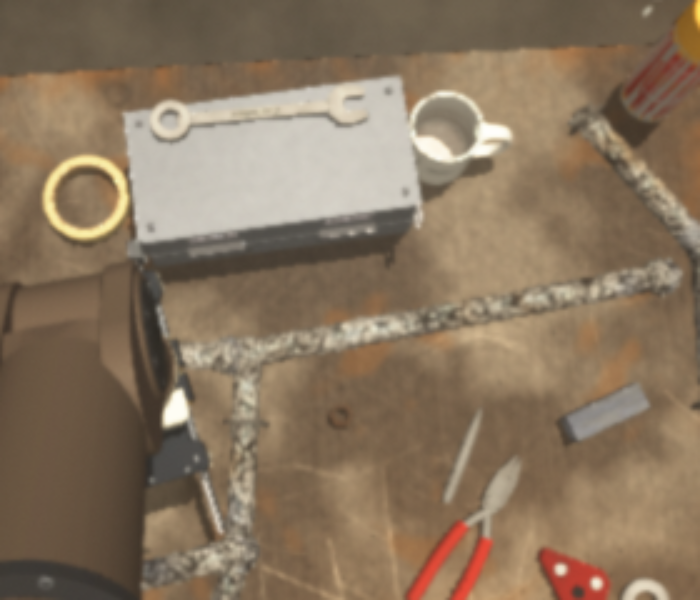

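Both drawers are flush, and the bar is following the fingers (free end now at px (218,535)). Continuing the arc.

Emit:
arm_command([
  [[-0.013,-0.0006,0,0,0,-0.1],[-0.013,-0.0006,0,0,0,-0.1],[-0.013,-0.0006,0,0,0,-0.1],[-0.013,-0.0006,0,0,0,-0.1],[-0.013,-0.0006,0,0,0,-0.1],[-0.013,-0.0006,0,0,0,-0.1],[-0.013,-0.0006,0,0,0,-0.1],[0,0,0,0,0,0]],
])

```text
clock: 14.32
position: [0.5035, 0.0616, 0.1137]
ee_rot: [0.914, 3.005, 0.0]
force: [-0.6, -1.0, -0.2]
width: 0.007
gripper_force: 0.0
```

```bash
python3 st.py
```

```text
t 14.325 p [0.5035 0.0616 0.1137] cab [-0.1765  0.0616] toolx deg 146.1 z [ 0.  0. -1.] F [-0.6 -1.  -0.2] j [-0.39  0.41  0.21  2.02 -0.13  0.72  0.88] w 0.007051254046181639
```

Emit:
arm_command([
  [[-0.013,-0.0006,0,0,0,-0.1],[-0.013,-0.0006,0,0,0,-0.1],[-0.013,-0.0006,0,0,0,-0.1],[-0.013,-0.0006,0,0,0,-0.1],[-0.013,-0.0006,0,0,0,-0.1],[-0.013,-0.0006,0,0,0,-0.1],[-0.01,-0.0006,0,0,0,-0.1],[0,0,0,0,0,0]],
])

```text
clock: 15.32
position: [0.5844, 0.0332, 0.1135]
ee_rot: [0.172, -3.137, -0.001]
force: [-0.5, -0.6, 0.2]
width: 0.001
gripper_force: 0.0
```

```bash
python3 st.py
```

```text
t 15.325 p [0.5844 0.0332 0.1135] cab [-0.1001  0.0228] toolx deg -173.7 z [-0.  0. -1.] F [-0.5 -0.6  0.2] j [-0.17  0.51  0.03  1.82 -0.02  0.81  1.55] w 0.0010608770126559115
```

Emit:
arm_command([
  [[-0.002,0,0,0,0,0],[-0.002,0,0,0,0,0],[-0.002,0,0,0,0,0],[-0.002,0,0,0,0,0],[0,0,0,0,0,0]],
])

```text
clock: 15.95
position: [0.5895, 0.0331, 0.1134]
ee_rot: [0.175, -3.131, -0.0]
force: [-9.6, 0.6, 6.8]
width: 0.004
gripper_force: 5.1
```

```bash
python3 st.py
```

```text
t 15.95 p [0.5895 0.0331 0.1134] cab [-0.095   0.0221] toolx deg -173.6 z [-0.005 -0.    -1.   ] F [-9.6  0.6  6.8] j [-0.17  0.52  0.03  1.8  -0.02  0.83  1.56] w 0.004470165974226243
```

The fingers are at the stop: cabinet-frame x is -0.095 as predicted, with 10 N. One more small press, then retreat and check.

Emit:
arm_command([
  [[-0.002,0,0,0,0,0],[0,0,0,0,0,0],[0,0,0,0,0,0]],
])

```text
clock: 16.32
position: [0.5896, 0.0331, 0.1131]
ee_rot: [0.175, -3.128, 0.0]
force: [-17.3, -0.4, 11.9]
width: 0.002
gripper_force: 8.5
```

Emit:
arm_command([
  [[0.02,0,0,0,0,0],[0.04,0,0,0,0,0],[0.04,0,-0.02,0,0,0],[0.02,0,-0.04,0,0,0],[0,0.04,-0.03,0,0,0],[0,0.05,0,0,0,0],[0,0.05,0,0,0,0],[0,0.05,0,0,0,0],[0,0.05,0,0,0,0],[0,0,0,0,0,0]],
])

```text
clock: 17.58
position: [0.4469, 0.2629, 0.2039]
ee_rot: [-0.185, 3.136, 0.004]
force: [0.4, -0.4, -0.4]
width: 0.006
gripper_force: 0.0
```

```bash
python3 st.py; python3 - <<'E'
from cell import arm
from h import *
d=arm.get_image("top")
cv2.imwrite("pics/top3.png",cv2.resize(d["pixels"][90:330,200:480,::-1],None,fx=2.5,fy=2.5))
P=cloud(d).reshape(-1,3);P=P[np.isfinite(P[:,2])]
L=(P[:,:2]-[.6866,.0236])@R.from_euler("z",.131).as_matrix()[:2,:2]
m=(P[:,2]>.105)&(P[:,2]<.126)&(L[:,0]<-.072)&(L[:,0]>-.12)&(L[:,1]<.14)&(L[:,1]>-.145)
b=L[m];print(m.sum(),np.polyfit(b[:,1],b[:,0],1),b[:,0].min(),b[:,0].max())
E
```

```text
t 17.575 p [0.4469 0.2629 0.2039] cab [-0.2063  0.2686] toolx deg -173.2 z [ 0.     0.002 -1.   ] F [ 0.4 -0.4 -0.4] j [-0.57  0.31 -0.09  1.88  0.03  0.95  1.02] w 0.00592832083341167
376 [ 0.00236445 -0.08209676] -0.08543966762839483 -0.07736979713398631
```

View pics/top3.png

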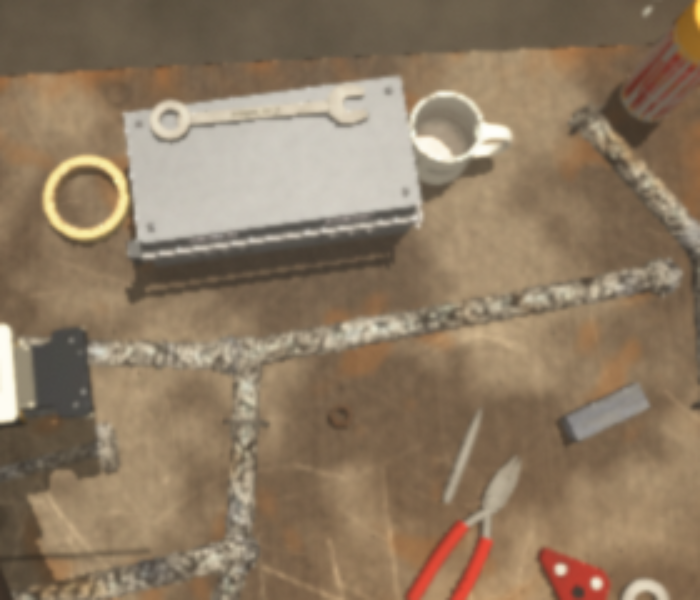

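The bar lies across both fronts, from px (135,255) to (418,215), with a fitted slope of 0.002. The wrench, tape, mug, nut, punch and offcut haven't moved, and the arm is clear.

```bash
python3 -c "
from cell import arm
print(arm.sign_off())"
```

```text
the job is handed in; nothing more can be done
None
```

Both drawers were pushed fully home before the locking bar was swung shut across them; the final top view shows the bar flat against the fronts and the tools and parts where they lay, and the job is handed in, though the sign-off returned no verdict.

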